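Put the rinsed dipper and sample vial on the drying station

ROBOT

A 6-joint arm with a two-finger parallel gripper is mounted at the origin on the work surface. World frame = base frame: x ahead of the robot, y to its left, z up, the work surface at z = 0. Lengths are in m, angles in degrees, forces in N, time in s.
With the tool pointing down it reaches from about 0.3 to 0.75 m from the base axis. Payload 8.5 kg.
Tool frame: the origin (TCP) lies midway between the tips of the shut fingers; the grasp point (between the pads) lies 19 mm behind it; z points along the fingers, y is the line along which they close (so a half turn about z gives the same grasp; the last joint's range is limited). The gripper opens to 85 mm and grips with 20 to 120 N. Pads are 22 mm wide; open, the fingers measure 114 mm over their backs; the gripper's body (76 mm by 85 mm) begins 54 mm behind the grasp point. The pads swing forward as they close: fully open they stand 13 mm farther back than shut.
Start: joints at [-12.336, 21.807, 74.336, -0, 83.858, -12.336], TCP at [0.55, 0, 0.231] pointing down, gripper open.
Joint ranges: [-178.18, 178.18], [-50.72, 133.34], [12.68, 142.11], [-81.47, 261.47], [9.98, 163.14], [-165.26, 165.26]. Speed limits (degrees/s): [136.94, 136.94, 180, 180, 180, 180].

INTERFACE

Orientations are given as a 3x3 rotation matrix whose columns are the frame's x, y, z axes.
In Python, from rig import env gives the robot as it stands. The module is installed in compiled form; this text tells all that it offers.
- The arm moves only by the tool jog_arm, never from a script. Its argument "targets" is a list of rows, each a list of 6 numbers: the shift along the tool's x, y, z in cm, then the turn, a rotation vector about the tool's x, y, z in degrees. A call has 1 to 8 rows; each row is the pose to reach, as a shift and turn from the pose commanded when the call began, along the tool's axes at that moment; what a row does not reach only later rows make up. A row lasts 1/12 s, in which the tool goes at most 41.7 mm and 7.16 degrees, less where a joint would pass 70% of its speed; a pose out of reach is approached as far as the arm can. A call with a gripper value outside its range is refused whole. "hand" is the opening, from 0 (shut) to 1 (fully open), set as the call begins (left out, the last holds). The fingers move at their own pace and stop on an object; "newtons" is the grip in N (left out, the last holds). Time passes only in rows, so rows that repeat a pose let the fingers close. It gives the time, the measured TCP pose, the force, the opening and the grip force at its end, in the units of the state.
- env.observe(): the state, without advancing time (a new reading comes with each control period).
- env.get_image(name): name is "scene" or "side" or "wrist"; returns a dict with "frame" (480x640x3 uint8, red, green, blue), "depth" (480x640 float32, m along the optical axis (not along the pixel's ray), 0 where there is no reading), "fovy" (degrees; the focal length in pixels is half the picture's height over the tangent of half this angle, whatever the lens; pixels are square), "cx", "cy" (the principal point, pixels), "cam_to_world" (4x4, takes a point from camera to world coordinates). Camera axes: x right, y down, z forward; pixel columns grow to the right and rows downward; lengths in m; the calibration is good to about 2 mm. A picture is of the moment at which its call begins.
- env.close_job(): hands the job in; it is judged then, once.
Trained networks look in the newest picture that a camera, given by its name, has taken for a name from the list of things; names that differ only in an ending like _2 or _b are one class to them, and where a whole thing is asked for, a point or a joint stands for the part that bears it (a point fixed in the world has none). Each returns a list of dicts, best first, with "score" (0 to 1); they miss things now and then, are a little off and sometimes report something else, mostly with a low value. They report only what shows in the picture. A call takes as long as a camera call.
- env.regions_of(camera, target): "pixels" (480x640 bool, what is visible of it) and "point" ([row, column] in pixels, amid what is visible of it).
The state is a dict: "time_s": time; "q": joint angles; "qvel": joint speeds; "joint_efforts": joint torques, N m; "position": TCP position; "tool_rot": TCP orientation; "ft_force": force on the tool from outside, world axes, zero at the start; "wrist_torque": the same for the moment, N m; "grip_width": finger opening in m; "gripper_force": force on a finger pad.
Only numpy, scipy, OpenCV 4.12 (cv2) and the standard library are available. Lean on these libraries where they do the work, as an engineer would, in place of code of your own. Each camera call takes 0.05 s, during which the arm holds its last target. There are 200 camera calls.

TASK

Clear the wet-work spot after rinsing: hang the blue-gripped dipper basket by its eye on the green-tipped peg so that it hangs freely, and stand the red-capped amber vial upright, fully home, in the empty middle bore of the white vial block. Do not tip either of them over, and leave the wash bottle, the two blue-capped vials and the dipper that already hangs on the other stand where they are.

Things in the scene. Friction and masses are not known exactly. Their poses are not given: they have to be found in the camera images.
- dipper: White dipper basket with blue grip tab, 195 mm tall, about 0.15 kg, upright on the bench. Origin: centre of underside, z up. Round tray (diameter 68, rim to z=15), central flat stem, eye centred at z=130 (38 outside, octagonal hole 22 across flats, axis along x), blue tab z=149 to 195, 26 wide (y). Stem, eye, tab are 10 thick (x); front and back alike. Pinch the tab across its 10 mm.
- dipper_eye (a point): Centre of the dipper's eye, 130 mm above the dipper's underside; its x axis is the hole axis.
- green_stand: Fixed drip stand, green cap and ball. Origin: underside, on the column's axis, z up. Foot 100 x 90 x 12 mm; steel column 20 (x) x 24 (y) to z=250, green cap 24 x 28 to z=256. A level round peg, diameter 10, axis at z=240, runs from the column towards the stand's -x, from x=-10 to -90, ending in a green ball of diameter 16 (centre x=-90).
- green_peg (a point): Point on the axis of the green stand's peg, halfway along it: 50 mm from the column's axis, 40 mm short of the ball's centre, 240 mm above the bench. Axes as the stand's: the free end lies towards its -x. When the dipper hangs here its eye centre is 6 mm below this axis.
- grey_stand: A second, identical fixed stand with grey cap and ball instead of green; a dipper already hangs on it. Origin and axes as for the green stand.
- hung_dipper: Bystander: a dipper of the same shape with a black grip tab, hanging by its eye on the grey stand's peg. Origin: centre of its underside, about 104 mm above the bench.
- block: Fixed white plastic vial block, 56 (x) x 150 (y) x 40 mm high, three bores in a row along its y at -45, 0 and +45 mm, 29 mm in diameter and 30 deep (floors 10 mm above the bench). The middle bore is empty. Origin: centre of its underside.
- bore (a point): Centre of the mouth of the empty middle bore, on the block's top face, 40 mm above the bench. Axes as the block's.
- vial: Round vial of amber glass with a red cap, 72 mm tall, glass 24 mm and cap (top 16 mm) 23 mm in diameter, about 0.05 kg, standing upright on the bench close beside the dipper. Origin: centre of its underside, z up.
- blue_vial_a: Bystander: clear vial with a blue cap, same size as the amber one, standing in the block's bore at y = -45 mm; its top is 82 mm above the bench. Origin: centre of its underside.
- blue_vial_b: Bystander: the same, in the bore at y = +45 mm.
- wash_bottle: Bystander: white wash bottle, diameter 62, shoulder at 115 mm, yellow cap up to 165 mm, thin yellow spout up to 191 mm, standing between the dipper and the stands. Origin: centre of its underside.

How it is judged:
By the outcome, as a careful person would: the job done as asked, in the order asked, and still so for the second after the job is handed in, with the robot touching nothing.
It also fails if it takes over 72 s, if anything falls off the work surface, if the arm or the gripper's body presses on something with over 40 N, if the wrist force passes 120 N, or if a joint passes its speed limit or range.

## Working session

There is one attempt and no reset: what is moved stays moved. The work goes in short steps, Python scripts to look and compute and a tool call to move; the robot and the scene stay as the last step left them, time stands still between calls to the robot, and variables do not carry over. Pictures are saved under pics/ and viewed, at most 10 in all, crops included, and the job is handed in when it is done.

Besides the shell and the picture viewer there is one more tool, called after "Emit:" in YAML: its name, and indented under it one key for each argument. jog_arm: Moves the arm, as the interface text tells. Its arguments: {"type":"object","properties":{"targets":{"type":"array","items":{"type":"array","items":{"type":"number"}}},"hand":{"type":"number"},"newtons":{"type":"number"}},"required":["targets"]}

```bash
mkdir -p pics; cat > h.py <<'E'
from rig import env
import numpy as np, cv2
def shot(n):
    im=env.get_image(n); return im
def save(im,fn): cv2.imwrite(fn,im["frame"][:,:,::-1])
def cloud(im,mask=None):
    d=im["depth"]; f=240/np.tan(np.radians(im["fovy"]/2))
    m=d>0
    if mask is not None: m&=mask
    r,c=np.nonzero(m); z=d[r,c]
    p=np.stack([(c-im["cx"])/f*z,(r-im["cy"])/f*z,z],1)
    T=np.array(im["cam_to_world"]); return p@T[:3,:3].T+T[:3,3],r,c
E
python3 - <<'E'
from h import *
s=env.observe();print(s["time_s"],s["position"],np.round(s["tool_rot"],3).tolist(),s["grip_width"])
for cam in ["scene","side"]:
    im=shot(cam); save(im,f"pics/{cam}1.png"); print(cam,im["fovy"],np.round(im["cam_to_world"],3).tolist())
    np.savez(f"{cam}1.npz",**im)
    for t in ["dipper","vial","green_stand","grey_stand","hung_dipper","block","blue_vial_a","wash_bottle"]:
        for r in env.regions_of(cam,t)[:3]:
            p,_,_=cloud(im,r["pixels"])
            if len(p)>5: print(t,round(r["score"],2),np.round(r["point"]),len(p),np.round(np.median(p,0),3),np.round(np.percentile(p,3,axis=0),3),np.round(np.percentile(p,97,axis=0),3))
E
```

```text
0.0 [5.49709685e-01 6.52074694e-05 2.30724474e-01] [[-0.0, 1.0, -0.001], [1.0, 0.0, 0.0], [0.0, -0.001, -1.0]] 0.08523661316005855
scene 50.871920521744904 [[-0.086, 0.551, -0.83, 1.361], [0.996, 0.038, -0.078, 0.038], [-0.011, -0.833, -0.552, 0.697], [0.0, 0.0, 0.0, 1.0]]
vial 0.77 [277. 496.] 360 [0.493 0.326 0.044] [0.478 0.318 0.006] [0.498 0.338 0.074]
green_stand 0.6 [311. 154.] 3565 [ 0.654 -0.329  0.026] [ 0.561 -0.382  0.   ] [ 0.701 -0.286  0.255]
grey_stand 0.97 [334. 273.] 3753 [ 0.704 -0.101  0.029] [ 0.657 -0.144  0.006] [ 0.749 -0.063  0.256]
hung_dipper 0.56 [233. 281.] 1141 [ 0.64  -0.092  0.228] [ 0.61  -0.112  0.108] [ 0.664 -0.069  0.298]
block 0.59 [261. 298.] 1044 [ 0.447 -0.094  0.033] [ 0.4   -0.186  0.003] [ 0.461 -0.043  0.042]
blue_vial_a 0.69 [244. 308.] 214 [ 0.43  -0.072  0.062] [ 0.416 -0.083  0.039] [ 0.436 -0.061  0.083]
wash_bottle 0.84 [288. 362.] 2312 [0.612 0.058 0.095] [0.586 0.03  0.007] [0.621 0.085 0.18 ]
side 52.4798715560582 [[0.95, -0.236, 0.204, 0.391], [-0.312, -0.702, 0.641, -0.592], [-0.008, -0.672, -0.74, 0.81], [0.0, 0.0, 0.0, 1.0]]
d
[... 172 characters left out ...]
green_stand 0.71 [404. 426.] 5125 [ 0.636 -0.344  0.016] [ 0.569 -0.378  0.008] [ 0.697 -0.294  0.257]
grey_stand 0.74 [289. 398.] 3361 [ 0.687 -0.115  0.044] [ 0.622 -0.148  0.009] [ 0.742 -0.075  0.256]
hung_dipper 0.6 [266. 365.] 1600 [ 0.632 -0.106  0.12 ] [ 0.607 -0.131  0.107] [ 0.664 -0.071  0.299]
block 0.62 [342. 259.] 2100 [ 0.424 -0.136  0.04 ] [ 0.395 -0.195  0.009] [ 0.456 -0.055  0.044]
blue_vial_a 0.84 [354. 263.] 328 [ 0.43  -0.171  0.072] [ 0.419 -0.175  0.035] [ 0.441 -0.155  0.085]
blue_vial_a 0.73 [311. 248.] 283 [ 0.42  -0.082  0.072] [ 0.41  -0.086  0.039] [ 0.431 -0.066  0.085]
blue_vial_a 0.32 [192. 236.] 939 [0.48  0.261 0.03 ] [0.455 0.236 0.004] [0.507 0.293 0.195]
```

View pics/scene1.png

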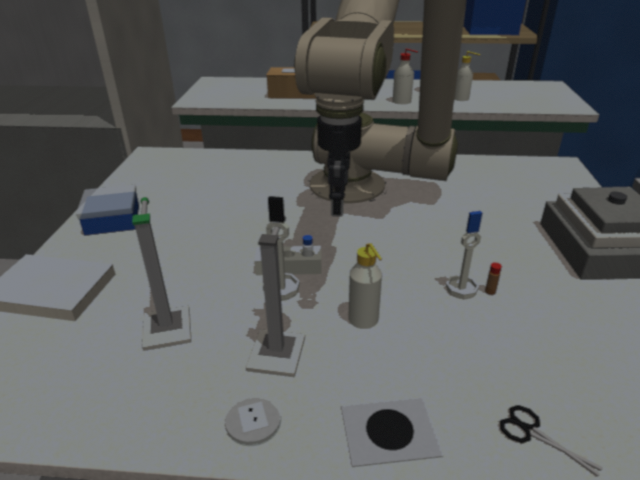

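View pics/side1.png

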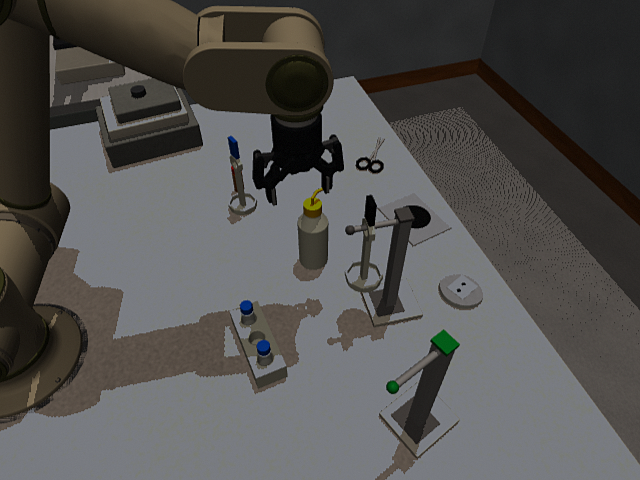

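The scene picture shows the dipper's blue tab at (row 222, col 474), with its tray at (285, 462) and the amber vial at (278, 494) to the right. The wash bottle is at (290, 365). In the side picture the green cap is at (343, 445), its ball at (386, 392), and the empty bore at (337, 257). Next I'll take precise measurements.

```bash
cat > m.py <<'E'
from h import *
import sys
def near(p,c,r): return np.hypot(p[:,0]-c[0],p[:,1]-c[1])<r
for cam in ["scene","side"]:
    im=dict(np.load(f"{cam}1.npz")); p,r,c=cloud(im); col=im["frame"][r,c].astype(int)
    R,G,B=col.T
    blue=(B>R+40)&(B>G+30)
    def rep(n,m):
        q=p[m]
        if len(q)<5: print(cam,n,len(q));return
        mu=q.mean(0); rect=cv2.minAreaRect((q[:,:2]*1000).astype(np.float32))
        print(cam,n,len(q),np.round(mu*1000,1),"min",np.round(np.percentile(q,2,axis=0)*1000,1),"max",np.round(np.percentile(q,98,axis=0)*1000,1),"rect",np.round(rect[0],1),np.round(rect[1],1),round(rect[2],1))
    rep("tab",near(p,(.48,.262),.06)&blue&(p[:,2]>.14))
    rep("stem",near(p,(.48,.262),.03)&(p[:,2]>.03)&(p[:,2]<.145)&~blue)
    rep("eye",near(p,(.48,.262),.03)&(p[:,2]>.112)&(p[:,2]<.147)&~blue)
    rep("rim",near(p,(.48,.262),.042)&(p[:,2]>.007)&(p[:,2]<.02)&~((R>G+25)))
    red=(R>G+30)&(R>B+30)
    rep("vial",near(p,(.483,.327),.03)&red&(p[:,2]>.02)); rep("cap",near(p,(.483,.327),.03)&red&(p[:,2]>.068))
    gr=(G>R+30)&(G>B+30)&near(p,(.62,-.33),.13)
    rep("gcap",gr&(p[:,2]>.2525)); rep("gball",gr&(p[:,2]<.251)&near(p,(.565,-.32),.035))
    rep("peg",near(p,(.62,-.33),.12)&(p[:,2]>.232)&(p[:,2]<.25)&~gr)
    rep("foot",near(p,(.65,-.33),.09)&(p[:,2]>.009)&(p[:,2]<.016))
    rep("blocktop",near(p,(.425,-.125),.1)&(p[:,2]>.036)&(p[:,2]<.043)&~blue)
    rep("bluecapA",near(p,(.43,-.165),.03)&(p[:,2]>.08)&(p[:,2]<.086));rep("bluecapB",near(p,(.42,-.075),.03)&(p[:,2]>.08)&(p[:,2]<.086))
    w=env
E
python3 m.py
```

```text
scene tab 182 [485.4 267.9 178.9] min [478.2 258.  157. ] max [491.2 276.9 196.1] rect [482.9 267.3] [13.7 24.1] 23.8
scene stem 472 [484.3 268.1  96. ] min [475.  251.1  34.4] max [491.2 285.4 143.5] rect [482.3 269.5] [16.6 39.4] 17.3
scene eye 215 [484.2 267.9 130.3] min [473.6 250.1 113.8] max [491.8 286.8 146.4] rect [482.3 269.5] [16.6 39.4] 17.3
scene rim 328 [486.  268.   12.7] min [451.7 236.4   7.2] max [515.8 300.1  18.6] rect [482.7 268.3] [64.2 68.2] 64.8
scene vial 110 [489.7 327.3  68.5] min [474.9 318.2  56.7] max [497.2 337.5  74.6] rect [485.7 329.1] [20.4 27.1] 42.7
scene cap 72 [487.6 327.7  72.2] min [474.6 317.9  68.3] max [497.2 338.   74.7] rect [485.7 329.1] [20.4 27.1] 42.7
scene gcap 111 [ 646.  -333.1  256. ] min [ 633.2 -346.5  254.5] max [ 658.6 -319.3  257.3] rect [ 645.7 -333.3] [26.3 25.5] 23.3
scene gball 0
scene peg 236 [ 622.  -339.6  241.8] min [ 557.9 -366.   232.6] max [ 657.9 -319.   248.4] rect [ 605.6 -344. ] [106.5  25.8] 17.5
scene foot 1374 [ 657.8 -327.3   12.3] min [ 599.1 -378.4    9.6] max [ 704.6 -280.4   15.1] rect [ 649.9 -330.7] [1
[... 1070 characters left out ...]
6] rect [ 644.8 -334.7] [24.8 28.2] 18.5
side gball 0
side peg 566 [ 605.  -349.6  243.4] min [ 554.3 -368.   233.5] max [ 651.3 -328.7  247.2] rect [ 603.1 -348.3] [108.  24.] 18.1
side foot 2431 [ 643.2 -341.    12.8] min [ 595.9 -383.5    9.8] max [ 701.2 -288.2   15.5] rect [ 648.3 -332.8] [100.4  90.5] 19.6
side blocktop 1508 [ 425.3 -127.2   40.7] min [ 394.9 -193.3   37. ] max [456.7 -48.6  42.9] rect [ 425.5 -118.9] [ 56.4 152.2] 6.0
side bluecapA 130 [ 430.1 -164.7   83. ] min [ 420.6 -174.2   80.5] max [ 440.2 -154.3   85.4] rect [ 430.5 -164.6] [21.2 20.4] 75.8
side bluecapB 111 [420.4 -75.3  83.1] min [410.6 -85.7  80.3] max [430.3 -64.3  85.4] rect [420.4 -75.1] [23.1 20.2] 75.9
```

Emit:
jog_arm:
  targets:
    - [6, -1.5, -4, 0, 0, -5]
    - [13, -3.5, -5, 0, 0, -10]
    - [20, -5, -5, 0, 0, -15]
    - [26.6, -6.8, -5, 0, 0, -18.5]
    - [26.6, -6.8, -5, 0, 0, -18.5]
    - [26.6, -6.8, -5, 0, 0, -18.5]
    - [26.6, -6.8, -5, 0, 0, -18.5]
    - [26.6, -6.8, -5, 0, 0, -18.5]
  hand: 1

```text
time_s: 1.57
position: [0.4801, 0.2709, 0.2819]
tool_rot: [[-0.323, 0.946, 0.001], [0.946, 0.323, 0.002], [0.001, 0.001, -1.0]]
ft_force: [0.3, 0.2, 0.4]
grip_width: 0.0855
gripper_force: 0.0
```

```bash
python3 - <<'E'
from h import *
im=shot("wrist"); save(im,"pics/w1.png"); np.savez("wrist1.npz",**im)
print(np.round(im["cam_to_world"],3).tolist(),im["fovy"])
p,r,c=cloud(im); R,G,B=im["frame"][r,c].astype(int).T
def rep(n,m):
    q=p[m]
    if len(q)<5: print(n,len(q));return
    rect=cv2.minAreaRect((q[:,:2]*1000).astype(np.float32))
    print(n,len(q),np.round(q.mean(0)*1000,1),np.round(np.percentile(q,2,axis=0)*1000,1),np.round(np.percentile(q,98,axis=0)*1000,1),np.round(rect[0],1),np.round(rect[1],1),round(rect[2],1))
n=lambda x,y,d: np.hypot(p[:,0]-x,p[:,1]-y)<d
rep("tabtop",n(.482,.266,.04)&(B>R+25)&(p[:,2]>.19)); rep("cap",n(.483,.327,.035)&(p[:,2]>.066)&(p[:,2]<.08)&(R>G+20))
rep("rim",n(.482,.266,.045)&(p[:,2]>.008)&(p[:,2]<.02))
s=env.observe();print(s["time_s"],s["position"],s["ft_force"])
E
```

```text
[[0.946, 0.305, 0.106, 0.453], [0.323, -0.894, -0.309, 0.35], [0.001, 0.327, -0.945, 0.424], [0.0, 0.0, 0.0, 1.0]] 60.769280527328675
tabtop 651 [480.7 267.9 194.5] [473.9 255.  191.8] [487.5 279.2 196. ] [481.  266.9] [ 9.6 26. ] 19.2
cap 581 [484.9 327.2  71.7] [474.8 316.9  69.7] [495.  337.3  73.2] [485. 327.] [22.2 22. ] 63.4
rim 895 [480.6 269.8  14.2] [449.1 235.3   8.8] [512.8 299.2  16.5] [481.2 266.8] [64.1 64.3] 19.2
1.6167 [0.48096432 0.26845406 0.28148773] [-0.71367319 -1.07831183 -0.0335215 ]
```

View pics/w1.png

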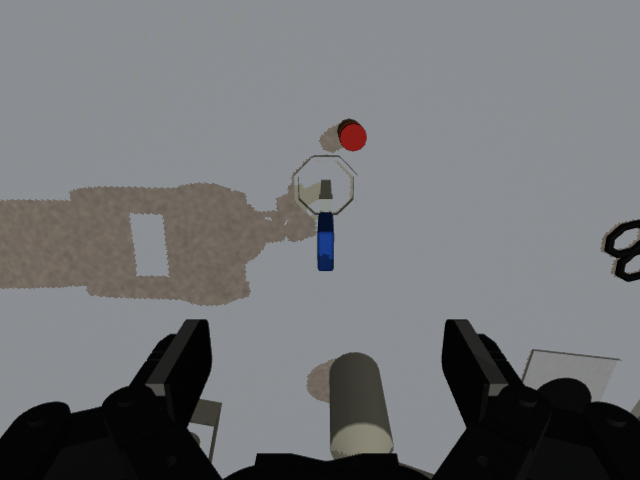

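The wrist view has the blue tab centred at (242, 326), between the open fingers. The red cap is at (136, 351), clear of them. I'll descend and pinch.

Emit:
jog_arm:
  targets:
    - [0, 0, 4, 0, 0, -0.5]
    - [0, 0, 8, 0, 0, -0.5]
    - [0, 0, 11, 0, 0, -0.5]
    - [0, 0, 12.3, 0, 0, -0.5]
    - [0, 0, 12.3, 0, 0, -0.5]
    - [0, 0, 12.3, 0, 0, -0.5]
    - [0, 0, 12.3, 0, 0, -0.5]

```text
time_s: 2.2
position: [0.4829, 0.2656, 0.1597]
tool_rot: [[-0.325, 0.946, 0.002], [0.946, 0.325, 0.001], [-0.0, 0.002, -1.0]]
ft_force: [-0.4, -0.2, -0.5]
grip_width: 0.0856
gripper_force: 0.0
```

Emit:
jog_arm:
  targets:
    - [0, 0, 0, 0, 0, 0]
    - [0, 0, 0, 0, 0, 0]
    - [0, 0, 0, 0, 0, 0]
    - [0, 0, 0, 0, 0, 0]
    - [0, 0, 0, 0, 0, 0]
    - [0, 0, 0, 0, 0, 0]
    - [0, 0, 0, 0, 0, 0]
    - [0, 0, 0, 0, 0, 0]
  hand: 0
  newtons: 50

```text
time_s: 2.87
position: [0.4819, 0.266, 0.1584]
tool_rot: [[-0.326, 0.945, -0.0], [0.945, 0.326, 0.0], [0.0, -0.0, -1.0]]
ft_force: [-0.4, 0.4, 1.2]
grip_width: 0.0098
gripper_force: 49.3
```

Emit:
jog_arm:
  targets:
    - [0, 0, -0.5, 0, 0, 0]
    - [0, 0, -2, 0, 0, 0]
    - [0, 0, -4.5, 0, 0, 0]
    - [0, 0, -7, 0, 0, 0]
    - [0, 0, -9.5, 0, 0, 0]
    - [0, 0, -11.5, 0, 0, 0]
    - [0, 0, -12.5, 0, 0, 0]
    - [0, 0, -12.5, 0, 0, 0]

```text
time_s: 3.53
position: [0.4826, 0.2662, 0.2859]
tool_rot: [[-0.326, 0.945, 0.004], [0.945, 0.326, 0.001], [-0.0, 0.005, -1.0]]
ft_force: [0.3, 0.5, -0.9]
grip_width: 0.0094
gripper_force: 48.9
```

Emit:
jog_arm:
  targets:
    - [-1, -0.3, 0, 0, 0, 0]
    - [-3, -0.8, 0, 0, 0, 0]
    - [-5.5, -1.5, 0, 0, 0, 0]
    - [-8.5, -2.3, 0, 0, 0, 0]
    - [-11.5, -3.2, 0, 0, 0, 0]
    - [-14.5, -4, 0, 0, 0, 0]
    - [-17.5, -4.8, 0, 0, 0, 0]
    - [-20.5, -5.6, 0, 0, 0, 0]

```text
time_s: 4.2
position: [0.4949, 0.0519, 0.282]
tool_rot: [[-0.325, 0.946, -0.003], [0.946, 0.325, 0.0], [0.001, -0.002, -1.0]]
ft_force: [0.3, -0.8, -1.6]
grip_width: 0.0092
gripper_force: 48.9
```

Emit:
jog_arm:
  targets:
    - [-3, -0.8, 0, 0, 0, 0]
    - [-6, -1.6, 0, 0, 0, 0]
    - [-9, -2.5, 0, 0, 0, 0]
    - [-12, -3.3, 0, 0, 0, 0]
    - [-15, -4.1, 0, 0, 0, 0]
    - [-18, -5, 0, 0, 0, 0]
    - [-21, -5.8, 0, 0, 0, 0]
    - [-23.5, -6.5, 0, 0, 0, 0]

```text
time_s: 4.87
position: [0.5098, -0.1919, 0.2818]
tool_rot: [[-0.324, 0.946, -0.002], [0.946, 0.324, 0.001], [0.002, -0.002, -1.0]]
ft_force: [-0.0, -0.7, -0.9]
grip_width: 0.0094
gripper_force: 48.9
```

Emit:
jog_arm:
  targets:
    - [-2.5, -0.7, 0, 0, 0, 0]
    - [-5, -1.4, 0, 0, 0, 0]
    - [-7.5, -2.1, 0, 0, 0, 0]
    - [-10, -2.8, 0, 0, 0, 0]
    - [-12.5, -3.5, 0, 0, 0, 0]
    - [-14.5, -4.2, 0, 0, 0, 0]
    - [-16.5, -4.8, 0, 0, 0, 0]
    - [-17.9, -5, 0, 0, 0, 0]

```text
time_s: 5.53
position: [0.5204, -0.3772, 0.2813]
tool_rot: [[-0.324, 0.946, -0.003], [0.946, 0.324, 0.002], [0.003, -0.002, -1.0]]
ft_force: [-1.2, 0.2, -1.0]
grip_width: 0.0094
gripper_force: 48.9
```

```bash
cat > look.py <<'E'
from h import *
import sys
k=sys.argv[1]
s=env.observe();print(s["time_s"],s["position"],np.round(s["tool_rot"],3).tolist(),s["ft_force"],s["grip_width"])
for cam in ["scene","side"]:
    im=shot(cam); save(im,f"pics/{cam}{k}.png"); np.savez(f"{cam}{k}.npz",**im)
E
python3 look.py 2; python3 - <<'E'
import cv2,numpy as np
a=cv2.imread('pics/side2.png')[260:480,290:500]; b=cv2.imread('pics/scene2.png')[140:360,60:270]
cv2.imwrite('pics/c2.png',np.hstack([cv2.resize(a,(399,418)),cv2.resize(b,(399,418))]))
E
```

```text
5.5333 [ 0.52043707 -0.37724689  0.28128251] [[-0.324, 0.946, -0.003], [0.946, 0.324, 0.002], [0.003, -0.002, -1.0]] [-1.15231091  0.23208364 -1.01742943] 0.009416858916113473
```

View pics/c2.png

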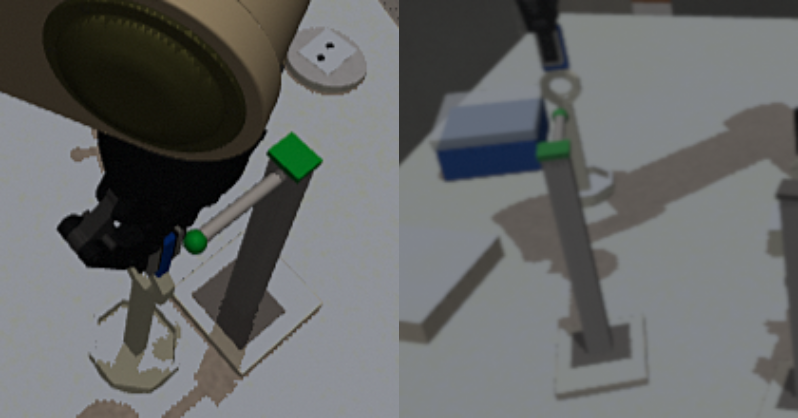

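The left (side) view shows the dipper held upright with its eye facing the green ball. The right (scene) view shows the eye ring at about (85, 562) in the crop, with the ball at (115, 560) still below it. Next I'll measure their relative offset in each camera.

```bash
cat > rel.py <<'E'
from h import *
import sys
k=sys.argv[1]; ex,ey,ez=map(float,sys.argv[2:5])   # expected eye centre
a=np.radians(18.7); X=np.array([np.cos(a),np.sin(a),0]);Y=np.array([-X[1],X[0],0])
for cam in ["scene","side"]:
    im=dict(np.load(f"{cam}{k}.npz")); p,r,c=cloud(im); R,G,B=im["frame"][r,c].astype(int).T
    st=np.array([.6452,-.334,0]); u=(p-st)@X*1e3; v=(p-st)@Y*1e3; z=p[:,2]*1e3
    gr=(G>R+30)&(G>B+30)
    def rep(n,m,pr=(2,98)):
        if m.sum()<5: print(cam,n,m.sum());return
        L=[np.percentile(w[m],pr) for w in (u,v,z)]
        print(cam,n,m.sum(),"u",np.round(L[0],1),"v",np.round(L[1],1),"z",np.round(L[2],1),"midv",round(L[1].mean(),1),"midz",round(L[2].mean(),1))
    rep("cap",gr&(z>253)&(abs(u)<25)&(abs(v)<25)); rep("ball",gr&(abs(u+90)<14)&(abs(v)<14)&(z<252)&(z>225))
    for lo in (-80,-60,-40,-20): rep(f"peg{lo}",(u>lo)&(u<lo+12)&(abs(v)<12)&(abs(z-240)<10),(5,95))
    e=np.array([ex,ey,ez]); eu=(e-st)@X*1e3; ev=(e-st)@Y*1e3; ez0=ez*1e3
    m=(abs(u-eu)<14)&(abs(v-ev)<26)&~gr&(np.hypot(v-ev,z-ez0)<24)&(B<R+25)
    print("exp",np.round([eu,ev,ez0],1))
    rep("eye",m&(z>ez0-10))
    rep("eyemid",m&(abs(z-ez0)<6)); rep("eyetop",m&(z>ez0+9)&(abs(v-ev)<5));
    rep("stem",(abs(u-eu)<14)&(abs(v-ev)<14)&(z<ez0-25)&(z>ez0-105))
    rep("tray",(abs(u-eu)<42)&(abs(v-ev)<42)&(z<ez0-112)&(z>ez0-132))
    rep("tab",(abs(u-eu)<14)&(abs(v-ev)<20)&(z>ez0+20)&(z<ez0+65)&(B>R+30))
E
python3 rel.py 2 .5204 -.3772 .2533
```

```text
scene cap 116 u [-11.8  12.5] v [-11.6  14.5] z [254.5 257.6] midv 1.4 midz 256.0
scene ball 11 u [-90.6 -83. ] v [-2.6  5.9] z [245.2 248.9] midv 1.7 midz 247.0
scene peg-80 17 u [-77.9 -68.7] v [-2.9  5.7] z [241.6 245.4] midv 1.4 midz 243.5
scene peg-60 14 u [-59.1 -49. ] v [-1.7  5.4] z [241.2 245.8] midv 1.9 midz 243.5
scene peg-40 7 u [-39.3 -35.3] v [-0.9  4.1] z [243.3 245.2] midv 1.6 midz 244.2
scene peg-20 0
exp [-132.1   -0.9  253.3]
scene eye 208 u [-136.2 -124.2] v [-15.8  21. ] z [243.7 273.7] midv 2.6 midz 258.7
scene eyemid 59 u [-135.8 -123.7] v [-15.7  21.2] z [247.9 258.7] midv 2.8 midz 253.3
scene eyetop 31 u [-131.1 -124.7] v [-5.5  3.4] z [263.4 274. ] midv -1.0 midz 268.7
scene stem 212 u [-134.4 -123.7] v [-2.4  9.7] z [150.4 226.3] midv 3.6 midz 188.3
scene tray 322 u [-161.2  -99. ] v [-1.  34.3] z [123.8 139.6] midv 16.7 midz 131.7
scene tab 14 u [-128.7 -124.5] v [-3.9 12.8] z [275.1 282.8] midv 4.5 midz 278.9
side cap 378 u [-12.4  11.1] v [-14.   12.8] z [254.1 258.5] midv -0.6 midz 256.3
side ball 114 u [-97.7 -85.8] v [-7.8  4. ] z [241.4 248.9] midv -1.9 midz 245.2
side peg-80 73 u [-79. -69.] v [-5.3  3.1] z [241.5 246.7] midv -1.1 midz 244.1
side peg-60 72 u [-59.4 -48.8] v [-5.2  3.1] z [241.  247.1] midv -1.1 midz 244.0
side peg-40 72 u [-39.4 -28.6] v [-5.1  3.6] z [240.7 246.5] midv -0.7 midz 243.6
side peg-20 131 u [-18.8  -9.5] v [-10.8  10.6] z [232.  246.7] midv -0.1 midz 239.3
exp [-132.1   -0.9  253.3]
side eye 185 u [-137.9 -128.2] v [-20.3   7.5] z [243.5 269.6] midv -6.4 midz 256.5
side eyemid 49 u [-137.9 -128.4] v [-20.3   7.7] z [247.4 259. ] midv -6.3 midz 253.2
side eyetop 0
side stem 318 u [-138.4 -128.6] v [-8.3  5.7] z [150.1 226.8] midv -1.3 midz 188.4
side tray 1662 u [-164.9 -104. ] v [-32.3  29. ] z [125.7 139.9] midv -1.6 midz 132.8
side tab 103 u [-137.2 -128.9] v [-14.7 -10.9] z [276.  317.8] midv -12.8 midz 296.9
```

Emit:
jog_arm:
  targets:
    - [0, 0, 0.7, 0, 0, 0]
    - [0, 0, 1.3, 0, 0, 0]
    - [0, 0, 1.3, 0, 0, 0]
    - [0, 0, 1.3, 0, 0, 0]
    - [0, 0, 1.3, 0, 0, 0]

```text
time_s: 6.05
position: [0.5219, -0.3744, 0.2705]
tool_rot: [[-0.326, 0.945, 0.0], [0.945, 0.326, -0.0], [-0.0, 0.0, -1.0]]
ft_force: [-0.2, -0.3, -1.0]
grip_width: 0.0095
gripper_force: 48.8
```

```bash
python3 look.py 3; python3 - <<'E'
from h import *
P=[]
for i in range(5): shot("wrist"); P.append(env.observe()["position"])
print(np.mean(P,0),np.std(P,0))
E
python3 rel.py 3 .521 -.376 .241 | grep -E "eye|tray|ball|peg-60|exp|stem"
```

```text
6.05 [ 0.52187825 -0.37440708  0.2705165 ] [[-0.326, 0.945, 0.0], [0.945, 0.326, -0.0], [-0.0, 0.0, -1.0]] [-0.22825691 -0.31935938 -0.956322  ] 0.009516980606889096
[ 0.52187698 -0.37483938  0.27056127] [2.52124868e-05 6.08870455e-05 8.53085653e-05]
scene ball 11 u [-92.3 -84.7] v [-2.8  4.7] z [245.3 247.6] midv 0.9 midz 246.5
scene peg-60 17 u [-59.3 -50.1] v [-1.8  5.5] z [241.6 245.6] midv 1.8 midz 243.6
exp [-131.1    0.   241. ]
scene eye 208 u [-133.5 -122. ] v [-13.7  22.6] z [231.5 262.8] midv 4.5 midz 247.2
scene eyemid 64 u [-131.5 -122.1] v [-14.2  23.4] z [235.2 246.7] midv 4.6 midz 240.9
scene eyetop 31 u [-127.5 -121. ] v [-4.5  4.6] z [251.4 263.8] midv 0.0 midz 257.6
scene stem 251 u [-132.3 -121.8] v [-1.8 11.6] z [137. 213.] midv 4.9 midz 175.0
scene tray 328 u [-159.3  -96.7] v [ 0.2 36.2] z [112.6 128.5] midv 18.2 midz 120.5
side ball 112 u [-97.9 -85.9] v [-8.3  4.2] z [241.7 250. ] midv -2.1 midz 245.8
side peg-60 73 u [-59.1 -48.7] v [-5.2  3.4] z [241.4 247. ] midv -0.9 midz 244.2
exp [-131.1    0.   241. ]
side eye 225 u [-135.4 -125.3] v [-16.6  12.1] z [231.3 259.3] midv -2.2 midz 245.3
side eyemid 56 u [-135.5 -125.2] v [-16.6  12.6] z [235.5 246.1] midv -2.0 midz 240.8
side eyetop 3
side stem 308 u [-135.6 -125.7] v [-4.7  9.4] z [138.  214.6] midv 2.4 midz 176.3
side tray 1508 u [-161.9 -101.1] v [-28.8  31.9] z [115.6 128.7] midv 1.5 midz 122.2
```

Emit:
jog_arm:
  targets:
    - [-0.27, 0, 0.25, 0, 0, 0]
    - [-0.27, 0.5, 0.25, 0, 0, 0]
    - [-0.27, 1, 0.25, 0, 0, 0]
    - [-0.27, 1.3, 0.25, 0, 0, 0]
    - [-0.27, 1.3, 0.25, 0, 0, 0]
    - [-0.27, 1.3, 0.25, 0, 0, 0]
    - [-0.27, 1.3, 0.25, 0, 0, 0]

```text
time_s: 6.98
position: [0.535, -0.3732, 0.2678]
tool_rot: [[-0.326, 0.945, -0.0], [0.945, 0.326, -0.0], [-0.0, -0.0, -1.0]]
ft_force: [0.1, 0.3, -1.4]
grip_width: 0.0091
gripper_force: 48.9
```

```bash
python3 look.py 4; python3 rel.py 4 .5352 -.3732 .240 | grep -E "eye|tray|ball|peg-60|exp|stem"
python3 - <<'E'
import cv2,numpy as np
a=cv2.imread('pics/side4.png')[330:450,330:450]; b=cv2.imread('pics/scene4.png')[170:270,100:200]
cv2.imwrite('pics/c4.png',np.hstack([cv2.resize(a,(399,399)),cv2.resize(b,(399,399))]))
E
```

```text
6.9833 [ 0.53501808 -0.37324196  0.26781811] [[-0.326, 0.945, -0.0], [0.945, 0.326, -0.0], [-0.0, -0.0, -1.0]] [ 0.1137984   0.34385029 -1.43283454] 0.0091499967465049
scene ball 8 u [-88.8 -83.5] v [-0.4  4.7] z [245.4 249.5] midv 2.2 midz 247.4
scene peg-60 20 u [-59.1 -48.3] v [-1.7  5.3] z [242.4 245.4] midv 1.8 midz 243.9
exp [-116.8   -1.9  240. ]
scene eye 193 u [-119.7 -109. ] v [-16.7  20.3] z [230.6 260. ] midv 1.8 midz 245.3
scene eyemid 57 u [-119.6 -109.1] v [-17.   20.4] z [234.4 245.9] midv 1.7 midz 240.1
scene eyetop 30 u [-115.1 -108. ] v [-6.6  2.9] z [250.5 260.5] midv -1.8 midz 255.5
scene stem 181 u [-120.2 -108.8] v [-1.4  8.7] z [138.1 213.2] midv 3.6 midz 175.6
scene tray 302 u [-146.9  -84.4] v [ 1.  33.3] z [110.1 126.1] midv 17.1 midz 118.1
side ball 47 u [-96.3 -85.3] v [-8.  -0.3] z [240.3 248.3] midv -4.1 midz 244.3
side peg-60 70 u [-59.5 -49.1] v [-5.3  3.1] z [241.8 246.7] midv -1.1 midz 244.2
exp [-116.8   -1.9  240. ]
side eye 191 u [-122.6 -112.5] v [-19.5   8.4] z [230.2 257. ] midv -5.6 midz 243.6
side eyemid 50 u [-122.6 -112.3] v [-19.5   8.6] z [234.2 245.5] midv -5.5 midz 239.9
side eyetop 0
side stem 309 u [-122.9 -112.9] v [-7.5  6.3] z [136.9 211.1] midv -0.6 midz 174.0
side tray 1580 u [-149.3  -87.9] v [-31.8  29.5] z [112.8 126.9] midv -1.1 midz 119.8
```

View pics/c4.png

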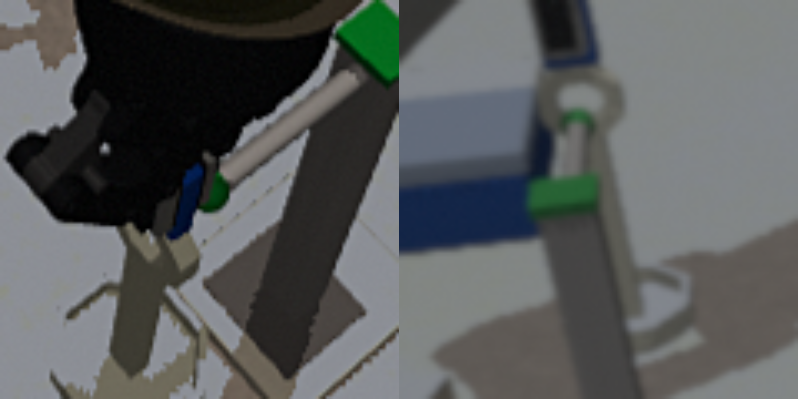

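The side crop shows the eye just short of the ball, in line with it. In the scene crop the ring is centred over the ball and peg in column 580. Offsets are under 1 mm, so I'll slide the eye on.

Emit:
jog_arm:
  targets:
    - [0, 0.4, 0, 0, 0, 0]
    - [0, 1, 0, 0, 0, 0]
    - [0, 1.6, 0, 0, 0, 0]
    - [0, 2.2, 0, 0, 0, 0]
    - [0, 2.8, 0, 0, 0, 0]
    - [0, 3.4, 0, 0, 0, 0]
    - [0, 3.4, 0, 0, 0, 0]
    - [0, 3.4, 0, 0, 0, 0]

```text
time_s: 7.75
position: [0.5675, -0.362, 0.2676]
tool_rot: [[-0.326, 0.945, -0.0], [0.945, 0.326, 0.0], [0.0, -0.0, -1.0]]
ft_force: [-0.0, -0.2, -1.6]
grip_width: 0.0097
gripper_force: 48.9
```

Emit:
jog_arm:
  targets:
    - [0, 0.6, 0, 0, 0, 0]
    - [0, 1.2, 0, 0, 0, 0]
    - [0, 1.8, 0, 0, 0, 0]
    - [0, 2.4, 0, 0, 0, 0]
    - [0, 3, 0, 0, 0, 0]
    - [0, 3.2, 0, 0, 0, 0]
    - [0, 3.2, 0, 0, 0, 0]
    - [0, 3.2, 0, 0, 0, 0]

```text
time_s: 8.42
position: [0.5975, -0.3517, 0.2677]
tool_rot: [[-0.326, 0.945, -0.0], [0.945, 0.326, 0.0], [0.0, -0.0, -1.0]]
ft_force: [0.2, 1.0, -1.6]
grip_width: 0.0094
gripper_force: 48.9
```

```bash
python3 look.py 5; python3 rel.py 5 .5975 -.3516 .240 | grep -E "eye|tray|exp|stem|cap"
```

```text
8.4167 [ 0.597461   -0.35174679  0.26768925] [[-0.326, 0.945, -0.0], [0.945, 0.326, 0.0], [0.0, -0.0, -1.0]] [ 0.18130121  1.03510199 -1.61571595] 0.009361209055296324
scene cap 116 u [-11.   12.8] v [-11.8  14.3] z [254.7 257.3] midv 1.3 midz 256.0
exp [-50.8  -1.4 240. ]
scene eye 226 u [-57.  -40.7] v [-16.1  20.2] z [231.5 260.3] midv 2.0 midz 245.9
scene eyemid 84 u [-56.9 -37.2] v [-16.3  20.5] z [234.7 245.9] midv 2.1 midz 240.3
scene eyetop 33 u [-47.7 -43.7] v [-5.6  3.3] z [249.5 262. ] midv -1.1 midz 255.7
scene stem 26 u [-56.2 -44.5] v [8.2 9. ] z [144.2 212.4] midv 8.6 midz 178.3
scene tray 370 u [-80.5 -18.5] v [-29.3  33.5] z [109.9 125.6] midv 2.1 midz 117.7
side cap 246 u [-12.4  11.3] v [-14.1   3.9] z [254.2 258.4] midv -5.1 midz 256.3
exp [-50.8  -1.4 240. ]
side eye 305 u [-63.5 -47.2] v [-19.2  16.8] z [230.4 256.3] midv -1.2 midz 243.4
side eyemid 138 u [-63.6 -47.2] v [-19.3  17. ] z [234.2 245.7] midv -1.1 midz 240.0
side eyetop 9 u [-56.6 -55.9] v [-6.3  0.8] z [250.7 255.2] midv -2.7 midz 253.0
side stem 324 u [-57.2 -47.4] v [-7.3  6.7] z [137.  213.6] midv -0.3 midz 175.3
side tray 1482 u [-83.5 -10.2] v [-31.4  28.4] z [111.7 126.6] midv -1.5 midz 119.2
```

Emit:
jog_arm:
  targets:
    - [0, 0, 0.2, 0, 0, 0]
    - [0, 0, 0.4, 0, 0, 0]
    - [0, 0, 0.5, 0, 0, 0]
    - [0, 0, 0.58, 0, 0, 0]
    - [0, 0, 0.58, 0, 0, 0]
    - [0, 0, 0.58, 0, 0, 0]

```text
time_s: 9.02
position: [0.5973, -0.3518, 0.2623]
tool_rot: [[-0.325, 0.946, 0.0], [0.946, 0.325, -0.0], [-0.0, -0.0, -1.0]]
ft_force: [-0.7, 0.8, 1.3]
grip_width: 0.0093
gripper_force: 49.3
```

Emit:
jog_arm:
  targets:
    - [0, 0, 0, 0, 0, 0]
    - [0, 0, 0, 0, 0, 0]
    - [0, 0, 0, 0, 0, 0]
    - [0, 0, 0, 0, 0, 0]
  hand: 0.3

```text
time_s: 9.35
position: [0.5975, -0.3518, 0.262]
tool_rot: [[-0.326, 0.946, 0.0], [0.946, 0.326, 0.0], [0.0, 0.0, -1.0]]
ft_force: [-0.3, -0.0, 0.7]
grip_width: 0.0257
gripper_force: 0.0
```

```bash
python3 look.py 6; python3 rel.py 6 .5973 -.3518 .234 | grep -E "eye|tray|exp|stem|tab"
python3 - <<'E'
import cv2,numpy as np
a=cv2.imread('pics/side6.png')[260:480,320:540]; b=cv2.imread('pics/scene6.png')[140:340,60:260]
cv2.imwrite('pics/c6.png',np.hstack([cv2.resize(a,(399,399)),cv2.resize(b,(399,399))]))
E
```

```text
9.35 [ 0.59746804 -0.35176397  0.26197477] [[-0.326, 0.946, 0.0], [0.946, 0.326, 0.0], [0.0, 0.0, -1.0]] [-0.26887497 -0.03603936  0.73578423] 0.025667521768523764
exp [-51.1  -1.5 234. ]
scene eye 186 u [-54.  -40.6] v [-15.6  20.4] z [226.  253.8] midv 2.4 midz 239.9
scene eyemid 37 u [-54.9 -43. ] v [-11.7  20.5] z [228.3 239.8] midv 4.4 midz 234.0
scene eyetop 36 u [-48.5 -39. ] v [-6.   2.9] z [243.8 253.8] midv -1.6 midz 248.8
scene stem 16 u [-55.2 -48.3] v [7.8 8.4] z [141.5 203.5] midv 8.1 midz 172.5
scene tray 365 u [-80.1 -20.7] v [-29.6  32.7] z [105.2 120.5] midv 1.5 midz 112.8
scene tab 31 u [-49.6 -43.8] v [ 9.6 12.6] z [256.7 297. ] midv 11.1 midz 276.8
exp [-51.1  -1.5 234. ]
side eye 191 u [-64.  -46.5] v [-19.3   3.4] z [224.1 251.9] midv -7.9 midz 238.0
side eyemid 52 u [-57.7 -46.2] v [-19.5  -8.7] z [228.1 239.5] midv -14.1 midz 233.8
side eyetop 10 u [-64.9 -56.8] v [-6.1  1.5] z [243.1 246. ] midv -2.3 midz 244.5
side stem 330 u [-57.2 -47.3] v [-7.7  6.4] z [130.  207.3] midv -0.7 midz 168.7
side tray 1490 u [-83.4 -10.3] v [-32.2  28. ] z [105.8 121.3] midv -2.1 midz 113.5
side tab 130 u [-56.7 -48.2] v [-13.3  -8.8] z [256.4 298.4] midv -11.1 midz 277.4
```

View pics/c6.png

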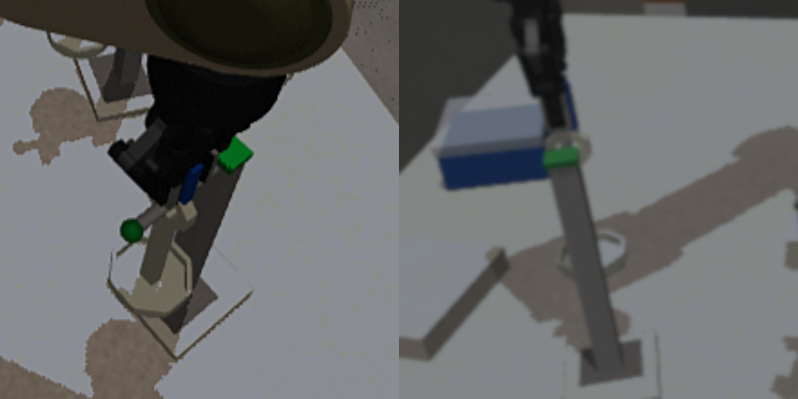

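The side crop shows the dipper hanging on the peg, fingers open around its tab. The tray level is where it should be (underside about 104 mm). I'll back straight up, then cross to the vial.

Emit:
jog_arm:
  targets:
    - [0, 0, -0.5, 0, 0, 0]
    - [0, 0, -1.5, 0, 0, 0]
    - [0, 0, -3, 0, 0, 0]
    - [0, 0, -5, 0, 0, 0]
    - [0, 0, -7.5, 0, 0, 0]
    - [0, 0, -10, 0, 0, 0]
    - [0, 0, -11, 0, 0, 0]
    - [0, 0, -11, 0, 0, 0]

```text
time_s: 10.12
position: [0.5976, -0.3519, 0.3755]
tool_rot: [[-0.326, 0.945, 0.005], [0.945, 0.326, -0.004], [-0.005, 0.003, -1.0]]
ft_force: [-0.3, 0.3, -0.0]
grip_width: 0.0257
gripper_force: 0.0
```

Emit:
jog_arm:
  targets:
    - [2, 0.4, 0, 0, 0, 2]
    - [6, 1, 0, 0, 0, 5]
    - [10, 1.7, 0, 0, 0, 8]
    - [14, 2.4, 0, 0, 0, 11]
    - [18, 3.1, 0, 0, 0, 13]
    - [22, 3.7, 0, 0, 0, 13]
    - [26, 4.4, 0, 0, 0, 13]
    - [30, 5.1, 0, 0, 0, 13]
  hand: 1

```text
time_s: 10.78
position: [0.5469, -0.0496, 0.3711]
tool_rot: [[-0.104, 0.995, -0.001], [0.995, 0.104, 0.0], [0.001, -0.001, -1.0]]
ft_force: [0.7, 0.8, 0.4]
grip_width: 0.0857
gripper_force: 0.0
```

```bash
python3 - <<'E'
from h import *
shot("wrist");s=env.observe();print(s["time_s"],s["position"],np.round(s["tool_rot"],3).tolist(),s["grip_width"])
d=np.array([.485,.327,.17])-s["position"]; print(np.round(d@np.array(s["tool_rot"])*100,2))
E
```

```text
10.8333 [ 0.54574884 -0.04336335  0.37235168] [[-0.11, 0.994, -0.0], [0.994, 0.11, 0.003], [0.003, 0.0, -1.0]] 0.08543947907917089
[37.43 -1.97 20.33]
```

Emit:
jog_arm:
  targets:
    - [4, -0.2, 0, 0, 0, 0]
    - [8, -0.4, 0, 0, 0, 0]
    - [12, -0.6, 0, 0, 0, 0]
    - [16, -0.8, 0, 0, 0, 0]
    - [20, -1.1, 0, 0, 0, 0]
    - [24, -1.3, 1, 0, 0, 0]
    - [28, -1.5, 3, 0, 0, 0]
    - [32, -1.7, 6, 0, 0, 0]

```text
time_s: 11.5
position: [0.4982, 0.2581, 0.3187]
tool_rot: [[-0.105, 0.994, 0.002], [0.994, 0.105, 0.001], [0.001, 0.002, -1.0]]
ft_force: [0.5, -1.1, -0.1]
grip_width: 0.0857
gripper_force: 0.0
```

Emit:
jog_arm:
  targets:
    - [3, -0.2, 3, 0, 0, 0]
    - [5, -0.3, 7, 0, 0, 0]
    - [5.8, -0.3, 10, 0, 0, 0]
    - [5.8, -0.3, 11, 0, 0, 0]
    - [5.8, -0.3, 11, 0, 0, 0]
    - [5.8, -0.3, 11, 0, 0, 0]
    - [5.8, -0.3, 11, 0, 0, 0]

```text
time_s: 12.08
position: [0.4911, 0.3126, 0.211]
tool_rot: [[-0.103, 0.995, 0.004], [0.995, 0.103, 0.001], [0.001, 0.004, -1.0]]
ft_force: [0.3, 0.6, 0.0]
grip_width: 0.0857
gripper_force: 0.0
```

```bash
python3 - <<'E'
from h import *
im=shot("wrist");save(im,"pics/w2.png");s=env.observe();print(s["time_s"],s["position"],np.round(s["tool_rot"],3).tolist(),s["grip_width"])
p,r,c=cloud(im); R,G,B=im["frame"][r,c].astype(int).T
q=p[(R>G+20)&(R>B+20)&(p[:,2]>.067)&(np.hypot(p[:,0]-.485,p[:,1]-.327)<.03)]
m=cv2.minEnclosingCircle((q[:,:2]*1000).astype(np.float32)); print(len(q),m)
v=np.array([m[0][0]/1e3,m[0][1]/1e3,.035])
print(np.round((v-s["position"])@np.array(s["tool_rot"])*100,2))
E
```

```text
12.1333 [0.49106584 0.31267534 0.21104398] [[-0.103, 0.995, 0.004], [0.995, 0.103, 0.001], [0.001, 0.004, -1.0]] 0.085464735234942
796 ((485.19976806640625, 327.0869140625), 11.450328826904297)
[ 1.48 -0.5  17.6 ]
```

Emit:
jog_arm:
  targets:
    - [1.5, -0.5, 2, 0, 0, 0]
    - [1.5, -0.5, 5, 0, 0, 0]
    - [1.5, -0.5, 8, 0, 0, 0]
    - [1.5, -0.5, 9, 0, 0, 0]
    - [1.5, -0.5, 9, 0, 0, 0]
    - [1.5, -0.5, 9, 0, 0, 0]

```text
time_s: 12.63
position: [0.4844, 0.3275, 0.1204]
tool_rot: [[-0.104, 0.995, 0.002], [0.995, 0.104, 0.001], [0.001, 0.002, -1.0]]
ft_force: [-0.1, 0.1, 0.9]
grip_width: 0.0857
gripper_force: 0.0
```

```bash
python3 - <<'E'
from h import *
shot("wrist");shot("wrist");s=env.observe();print(s["time_s"],s["position"],np.round(s["tool_rot"],3).tolist())
print(np.round((np.array([.4852,.3271,.035])-s["position"])@np.array(s["tool_rot"])*100,2))
E
```

```text
12.7333 [0.48460967 0.32785778 0.121093  ] [[-0.104, 0.995, 0.004], [0.995, 0.104, 0.002], [0.001, 0.004, -1.0]]
[-0.09  0.02  8.61]
```

Emit:
jog_arm:
  targets:
    - [-0.1, 0, 3, 0, 0, 0]
    - [-0.1, 0, 6, 0, 0, 0]
    - [-0.1, 0, 8, 0, 0, 0]
    - [-0.1, 0, 8.6, 0, 0, 0]
    - [-0.1, 0, 8.6, 0, 0, 0]
    - [-0.1, 0, 8.6, 0, 0, 0]
    - [-0.1, 0, 8.6, 0, 0, 0]

```text
time_s: 13.32
position: [0.4846, 0.3271, 0.0348]
tool_rot: [[-0.105, 0.995, 0.003], [0.995, 0.105, 0.001], [0.001, 0.003, -1.0]]
ft_force: [-0.2, -0.2, -0.7]
grip_width: 0.0855
gripper_force: 0.0
```

Emit:
jog_arm:
  targets:
    - [0, 0, 0, 0, 0, 0]
    - [0, 0, 0, 0, 0, 0]
    - [0, 0, 0, 0, 0, 0]
    - [0, 0, 0, 0, 0, 0]
    - [0, 0, 0, 0, 0, 0]
    - [0, 0, 0, 0, 0, 0]
    - [0, 0, 0, 0, 0, 0]
    - [0, 0, 0, 0, 0, 0]
  hand: 0
  newtons: 30

```text
time_s: 13.98
position: [0.4837, 0.3267, 0.033]
tool_rot: [[-0.105, 0.995, 0.0], [0.995, 0.105, 0.0], [0.0, 0.0, -1.0]]
ft_force: [-0.5, -0.8, 1.6]
grip_width: 0.0228
gripper_force: 30.6
```

Emit:
jog_arm:
  targets:
    - [0, 0, -0.5, 0, 0, 0]
    - [0, 0, -2, 0, 0, 0]
    - [0, 0, -4.5, 0, 0, 0]
    - [0, 0, -7, 0, 0, 0]
    - [0, 0, -9.5, 0, 0, 0]
    - [0, 0, -11.5, 0, 0, 0]
    - [0, 0, -12, 0, 0, 0]
    - [0, 0, -12, 0, 0, 0]

```text
time_s: 14.65
position: [0.4839, 0.3268, 0.154]
tool_rot: [[-0.105, 0.995, 0.002], [0.995, 0.105, 0.001], [0.001, 0.003, -1.0]]
ft_force: [-0.2, 1.7, 0.0]
grip_width: 0.0226
gripper_force: 30.5
```

Emit:
jog_arm:
  targets:
    - [-1, -0.3, 0, 0, 0, 0]
    - [-3.5, -0.8, 0, 0, 0, 0]
    - [-6.5, -1.5, 0, 0, 0, 0]
    - [-9.5, -2.3, 0, 0, 0, 0]
    - [-12.5, -3, 0, 0, 0, 0]
    - [-15.5, -3.7, 0, 0, 0, 0]
    - [-18.5, -4.4, 0, 0, 0, 0]
    - [-21.5, -5.1, 0, 0, 0, 0]

```text
time_s: 15.32
position: [0.4536, 0.1057, 0.1513]
tool_rot: [[-0.105, 0.995, -0.003], [0.995, 0.105, -0.0], [0.0, -0.003, -1.0]]
ft_force: [0.2, -0.3, 0.1]
grip_width: 0.0226
gripper_force: 30.5
```

Emit:
jog_arm:
  targets:
    - [-3, -0.7, 0, 0, 0, 0]
    - [-6, -1.4, 0, 0, 0, 0]
    - [-9, -2.2, 0, 0, 0, 0]
    - [-12, -2.9, 0, 0, 0, 0]
    - [-15, -3.6, 0, 0, 0, 0]
    - [-18, -4.3, 0, 0, 0, 0]
    - [-20.5, -4.9, 0, 0, 0, 0]
    - [-22.2, -5.3, 0, 0, 0, 0]

```text
time_s: 15.98
position: [0.4241, -0.1209, 0.1513]
tool_rot: [[-0.103, 0.995, -0.003], [0.995, 0.103, 0.001], [0.001, -0.003, -1.0]]
ft_force: [0.6, 0.8, -0.9]
grip_width: 0.0229
gripper_force: 30.5
```

Emit:
jog_arm:
  targets:
    - [0, 0, 0, 0, 0, 0]
    - [0, 0, 0, 0, 0, 0]
    - [0, 0, 0, 0, 0, 0]
    - [0, 0, 0, 0, 0, 0]

```text
time_s: 16.32
position: [0.4254, -0.1179, 0.1523]
tool_rot: [[-0.106, 0.994, -0.001], [0.994, 0.106, 0.001], [0.001, -0.001, -1.0]]
ft_force: [0.4, -0.5, -0.5]
grip_width: 0.0229
gripper_force: 30.5
```

```bash
python3 look.py 7; python3 - <<'E'
from h import *
im=shot("wrist");save(im,"pics/w7.png");np.savez("wrist7.npz",**im)
for cam in ["scene","side","wrist"]:
    im=dict(np.load(f"{cam}7.npz")); p,r,c=cloud(im); R,G,B=im["frame"][r,c].astype(int).T
    def rep(n,m):
        q=p[m]*1000
        if len(q)<8: print(cam,n,len(q));return
        rect=cv2.minAreaRect(q[:,:2].astype(np.float32))
        print(cam,n,len(q),np.round(q.mean(0),1),np.round(np.percentile(q,2,axis=0),1),np.round(np.percentile(q,98,axis=0),1),np.round(rect[0],1),np.round(rect[1],1),round(rect[2],1))
    n=lambda x,y,d: np.hypot(p[:,0]-x,p[:,1]-y)<d
    rep("blk",(abs(p[:,2]-.040)<.004)&n(.4255,-.119,.1)&(B<R+30))
    rep("A",n(.43,-.164,.02)&(p[:,2]>.079)&(p[:,2]<.088)); rep("B",n(.421,-.074,.02)&(p[:,2]>.079)&(p[:,2]<.088))
    rep("red",n(.426,-.119,.03)&(R>G+20)&(R>B+20)&(p[:,2]>.1))
    rep("glass",n(.426,-.119,.03)&(p[:,2]>.117)&(p[:,2]<.15)&(R>B+8))
E
python3 - <<'E'
import cv2,numpy as np
a=cv2.imread('pics/side7.png')[240:400,180:340]; b=cv2.imread('pics/w7.png')
cv2.imwrite('pics/c7.png',np.hstack([cv2.resize(a,(330,330)),cv2.resize(b,(440,330))]))
E
```

```text
16.3167 [ 0.42542239 -0.11786164  0.15231745] [[-0.106, 0.994, -0.001], [0.994, 0.106, 0.001], [0.001, -0.001, -1.0]] [ 0.43660187 -0.48355285 -0.46324168] 0.022929916136507522
scene blk 514 [429.3 -99.4  40. ] [ 395.9 -189.8   36.6] [459.5 -42.1  42.9] [ 426.3 -116.7] [ 64.  149.8] 7.9
scene A 0
scene B 52 [423.1 -71.8  82. ] [410.9 -81.5  79.5] [433.  -61.3  84.4] [422.4 -72.6] [24.  20.8] 30.5
scene red 0
scene glass 78 [ 434.4 -109.5  135.6] [ 425.1 -117.2  121.8] [ 440.1 -103.5  148.2] [ 432.3 -108.7] [ 8.3 22.9] 49.0
side blk 1550 [ 424.7 -130.6   40.9] [ 394.4 -193.5   36.9] [456.9 -52.   43.8] [ 425.4 -118.6] [ 56.3 153.2] 6.2
side A 132 [ 430.2 -165.    83. ] [ 420.8 -174.6   79.8] [ 440.1 -153.9   86. ] [ 430.4 -164.2] [21.7 20.9] 9.3
side B 11 [413.  -79.9  81.4] [409.9 -83.8  79.2] [415.2 -76.1  84.8] [412.4 -79.9] [8.  5.6] 89.3
side red 221 [ 425.3 -122.4  188.1] [ 415.9 -130.1  172.5] [ 435.2 -108.8  194.9] [ 424.9 -122.9] [29.9 19.4] 71.9
side glass 132 [ 425.8 -126.3  136. ] [ 415.2 -130.1  123. ] [ 437.  -119.4  149.6] [ 426.6 -125.1] [23.2 11. ] 6.0
wrist blk 10981 [423.8 -96.3  39.7] [ 394.7 -163.4   38. ] [454.7 -45.8  41.2] [ 425.6 -111.1] [ 56.2 133.8] 6.2
wrist A 0
wrist B 1435 [421.6 -74.1  81.8] [411.6 -84.3  80.3] [431.6 -64.   83.1] [421.7 -74.3] [22.  22.3] 49.4
wrist red 5554 [ 425.5 -114.1  188. ] [ 415.4 -127.   173.1] [ 435.9 -106.5  192.5] [ 425.9 -117.5] [23.4 22.7] 89.9
wrist glass 1456 [ 425.8 -108.4  136.6] [ 415.3 -114.5  121.8] [ 437.2 -105.8  149.5] [ 426.1 -110.2] [23.4  9.5] 3.8
```

View pics/c7.png

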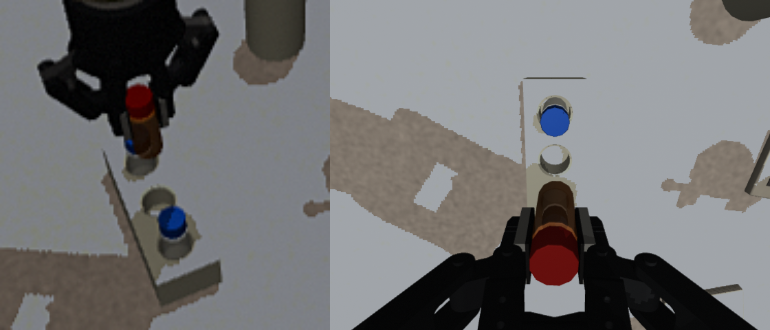

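The side crop shows the vial held upright above the block. In the wrist crop the empty bore is at (158, 555), in column with the vial. By the clouds the vial is within about 1 mm of the bore axis. I'll nudge it and lower in stages.

Emit:
jog_arm:
  targets:
    - [-0.08, 0.04, 1.5, 0, 0, 0]
    - [-0.08, 0.04, 3.5, 0, 0, 0]
    - [-0.08, 0.04, 5.5, 0, 0, 0]
    - [-0.08, 0.04, 6.8, 0, 0, 0]
    - [-0.08, 0.04, 7.2, 0, 0, 0]
    - [-0.08, 0.04, 7.2, 0, 0, 0]
    - [-0.08, 0.04, 7.2, 0, 0, 0]
    - [-0.08, 0.04, 7.2, 0, 0, 0]

```text
time_s: 17.13
position: [0.4268, -0.1197, 0.0816]
tool_rot: [[-0.105, 0.994, 0.001], [0.994, 0.105, -0.001], [-0.001, 0.001, -1.0]]
ft_force: [0.8, -0.0, 0.5]
grip_width: 0.0229
gripper_force: 30.5
```

```bash
python3 look.py 8; python3 - <<'E'
from h import *
im=shot("wrist");save(im,"pics/w8.png");np.savez("wrist8.npz",**im)
for cam in ["side","wrist"]:
    im=dict(np.load(f"{cam}8.npz")); p,r,c=cloud(im); R,G,B=im["frame"][r,c].astype(int).T
    p=p*1000; a=np.radians(6.1); X=np.array([np.cos(a),np.sin(a),0]);Y=np.array([-X[1],X[0],0]); o=np.array([426,-119,0])
    u=(p-o)@X; v=(p-o)@Y; z=p[:,2]
    def rep(n,m):
        print(cam,n,m.sum(),*( [np.round(np.percentile(w[m],(1,99)),1) for w in (u,v,z)] if m.sum()>5 else []))
    for d in ((abs(v-20)<8),(abs(v-60)<8),(abs(v+20)<8)): rep("blk u",(abs(z-40)<3)&d&(abs(u)<40))
    rep("blk v",(abs(z-40)<3)&(abs(u)<22)&(abs(v)<90))
    rep("glass",(np.hypot(u,v)<18)&(z>46)&(z<75)&(R>B+8)); rep("red",(np.hypot(u,v)<18)&(z>90)&(R>G+25))
E
```

```text
17.1333 [ 0.42675067 -0.11974993  0.08161911] [[-0.105, 0.994, 0.001], [0.994, 0.105, -0.001], [-0.001, 0.001, -1.0]] [ 0.77809808 -0.03530927  0.53255288] 0.022885991740269947
side blk u 70 [-28.4  27.4] [12.3 27.8] [37.8 42.8]
side blk u 10 [16.2 24.3] [61.5 66.7] [39.9 43. ]
side blk u 133 [-28.5  27. ] [-27.8 -12.5] [38.5 42.8]
side blk v 648 [-21.9  21.7] [-75.1  67.8] [37.3 42.9]
side glass 94 [-10.7  11.8] [-12.8  -2.4] [50.  74.8]
side red 183 [-10.2   9.7] [-11.7   8.5] [101.5 124.2]
wrist blk u 2836 [-27.2  27.9] [12.2 27.8] [38.1 41.2]
wrist blk u 4030 [-27.1  27.9] [52.2 67.9] [37.9 41.6]
wrist blk u 430 [-27.4  28.2] [-21.6 -12. ] [38.5 41.1]
wrist blk v 10321 [-21.7  21.7] [-13.3  74.3] [37.8 41.4]
wrist glass 1215 [-9.6 13. ] [ 2.3 11.3] [50.1 74.7]
wrist red 5510 [-9.9 11.3] [-10.6  10.8] [101.7 121.6]
```

Emit:
jog_arm:
  targets:
    - [0, -0.08, 0.5, 0, 0, 0]
    - [0, -0.08, 1.2, 0, 0, 0]
    - [0, -0.08, 1.8, 0, 0, 0]
    - [0, -0.08, 2.4, 0, 0, 0]
    - [0, -0.08, 3, 0, 0, 0]
    - [0, -0.08, 3.4, 0, 0, 0]
    - [0, -0.08, 3.4, 0, 0, 0]
    - [0, -0.08, 3.4, 0, 0, 0]

```text
time_s: 17.95
position: [0.4254, -0.1197, 0.0465]
tool_rot: [[-0.105, 0.995, -0.001], [0.995, 0.105, 0.0], [0.0, -0.001, -1.0]]
ft_force: [0.8, 0.8, -0.6]
grip_width: 0.0228
gripper_force: 30.5
```

Emit:
jog_arm:
  targets:
    - [0, 0, 0.1, 0, 0, 0]
    - [0, 0, 0.2, 0, 0, 0]
    - [0, 0, 0.28, 0, 0, 0]
    - [0, 0, 0.28, 0, 0, 0]
    - [0, 0, 0.28, 0, 0, 0]

```text
time_s: 18.37
position: [0.4255, -0.1197, 0.044]
tool_rot: [[-0.105, 0.995, 0.0], [0.995, 0.105, -0.0], [-0.0, 0.0, -1.0]]
ft_force: [0.1, 0.1, -0.1]
grip_width: 0.0229
gripper_force: 30.5
```

Emit:
jog_arm:
  targets:
    - [0, 0, 0.05, 0, 0, 0]
    - [0, 0, 0.1, 0, 0, 0]
    - [0, 0, 0.12, 0, 0, 0]
    - [0, 0, 0.12, 0, 0, 0]

```text
time_s: 18.7
position: [0.4255, -0.1198, 0.0429]
tool_rot: [[-0.105, 0.995, 0.0], [0.995, 0.105, -0.0], [-0.0, 0.0, -1.0]]
ft_force: [-0.1, 0.2, 1.6]
grip_width: 0.023
gripper_force: 30.7
```

Emit:
jog_arm:
  targets:
    - [0, 0, 0, 0, 0, 0]
    - [0, 0, 0, 0, 0, 0]
    - [0, 0, 0, 0, 0, 0]
    - [0, 0, 0, 0, 0, 0]
  hand: 0.5

```text
time_s: 19.03
position: [0.4255, -0.1197, 0.0427]
tool_rot: [[-0.105, 0.995, -0.0], [0.995, 0.105, 0.0], [0.0, -0.0, -1.0]]
ft_force: [-1.0, 0.3, 0.6]
grip_width: 0.0427
gripper_force: 0.0
```

Emit:
jog_arm:
  targets:
    - [0, 0, -0.5, 0, 0, 0]
    - [0, 0, -2, 0, 0, 0]
    - [0, 0, -4.5, 0, 0, 0]
    - [0, 0, -8, 0, 0, 0]
    - [0, 0, -12, 0, 0, 0]
    - [0, 0, -16, 0, 0, 0]
    - [0, 0, -16, 0, 0, 0]
    - [0, 0, -16, 0, 0, 0]

```text
time_s: 19.7
position: [0.426, -0.12, 0.2048]
tool_rot: [[-0.105, 0.995, 0.004], [0.995, 0.105, -0.002], [-0.003, 0.004, -1.0]]
ft_force: [-0.0, -0.5, -0.7]
grip_width: 0.0426
gripper_force: 0.0
```

Emit:
jog_arm:
  targets:
    - [3, 0, -3, 0, 0, 0]
    - [6, 0, -6, 0, 0, 0]
    - [9, 0, -8, 0, 0, 0]
    - [12, 0, -8, 0, 0, 0]
    - [15, 0, -8, 0, 0, 0]
    - [15, 0, -8, 0, 0, 0]
    - [15, 0, -8, 0, 0, 0]
    - [15, 0, -8, 0, 0, 0]

```text
time_s: 20.37
position: [0.4096, 0.0292, 0.2819]
tool_rot: [[-0.105, 0.994, -0.002], [0.994, 0.105, 0.0], [0.0, -0.002, -1.0]]
ft_force: [0.4, 0.3, -0.2]
grip_width: 0.0426
gripper_force: 0.0
```

```bash
python3 look.py 9; python3 - <<'E'
from h import *
im=dict(np.load("side9.npz")); p,r,c=cloud(im); R,G,B=im["frame"][r,c].astype(int).T
for n,x,y,m in (("red",.426,-.119,(R>G+25)),("A",.43,-.164,B>R+25),("B",.421,-.074,B>R+25)):
    q=p[m&(np.hypot(p[:,0]-x,p[:,1]-y)<.02)]*1e3; t=q[q[:,2]>np.percentile(q[:,2],97)-5]; print(n,len(q),np.round(t.mean(0),1),np.round(np.percentile(q[:,2],98),1))
E
python3 rel.py 9 .5973 -.3518 .234 | grep -E "tray|exp|stem|tab"
python3 - <<'E'
import cv2,numpy as np
a=cv2.imread('pics/side9.png'); b=cv2.imread('pics/scene9.png')
cv2.imwrite('pics/c9.png',np.hstack([cv2.resize(a[130:480,180:500],(400,437)),cv2.resize(b[150:400,80:480],(400,250))] if 0 else [cv2.resize(a[130:480,180:500],(400,437)),cv2.copyMakeBorder(cv2.resize(b[150:400,80:480],(400,250)),0,187,0,0,0)]))
E
```

```text
20.3667 [0.40958662 0.0292438  0.28191871] [[-0.105, 0.994, -0.002], [0.994, 0.105, 0.0], [0.0, -0.002, -1.0]] [ 0.36346792  0.32256161 -0.17994462] 0.04262480993019823
red 185 [ 425.7 -119.9   82.9] 84.8
A 170 [ 430.2 -164.7   83. ] 85.3
B 153 [420.6 -75.1  83. ] 85.6
exp [-51.1  -1.5 234. ]
scene stem 18 u [-55.2 -47.7] v [7.8 8.5] z [132.2 203.1] midv 8.2 midz 167.6
scene tray 369 u [-80.5 -20.1] v [-29.4  32.8] z [104.8 120.3] midv 1.7 midz 112.6
scene tab 324 u [-53.4 -43.1] v [-10.4  12.2] z [257.3 298.6] midv 0.9 midz 278.0
exp [-51.1  -1.5 234. ]
side stem 333 u [-57.2 -46.9] v [-7.7  6.1] z [131.1 207.4] midv -0.8 midz 169.3
side tray 1494 u [-83.4 -10.2] v [-32.1  28. ] z [105.9 121.3] midv -2.1 midz 113.6
side tab 401 u [-56.9 -48.3] v [-13.1  10.5] z [256.8 298.9] midv -1.3 midz 277.8
```

View pics/c9.png

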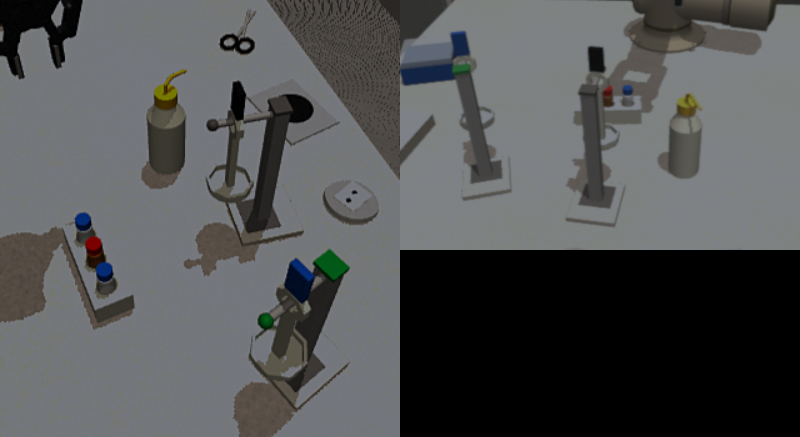

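The dipper hangs freely on the green peg (tab at (280, 300) in the crop). The red-capped vial (250, 94) stands level with the two blue-capped ones, its cap at the same height as theirs. The bystanders are unmoved and the gripper is clear.

```bash
python3 -c "
from rig import env
print(env.close_job())"
```

```text
the job is handed in; nothing more can be done
None
```

The dipper hangs freely on the green-tipped peg, the amber vial stands fully home in the middle bore, the bystanders are unmoved, and the job was handed in at about 20 s.

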